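Dock the two desk speakers and switch the power on

ROBOT

A 6-joint arm with a two-finger parallel gripper is mounted at the origin on the work surface. World frame = base frame: x ahead of the robot, y to its left, z up, the work surface at z = 0. Lengths are in m, angles in degrees, forces in N, time in s.
With the tool pointing down it reaches from about 0.35 to 0.725 m from the base axis. Payload 4.3 kg.
Tool frame: the origin (TCP) lies midway between the tips of the shut fingers; the grasp point (between the pads) lies 19 mm behind it; z points along the fingers, y is the line along which they close (so a half turn about z gives the same grasp; the last joint's range is limited). The gripper opens to 85 mm and grips with 20 to 120 N. Pads are 22 mm wide; open, the fingers measure 114 mm over their backs; the gripper's body (76 mm by 85 mm) begins 54 mm behind the grasp point. The pads swing forward as they close: fully open they stand 13 mm farther back than shut.
Start: joints at [-80.518, 21.618, 4.641, 73.018, 0, 83.68], TCP at [0.157, -0.553, 0.231] pointing down, gripper open.
Joint ranges: [-156.06, 156.06], [-48.1, 94.91], [-58.44, 69.94], [-101.28, 121.22], [-78.64, 73.56], [-180, 180]. Speed limits (degrees/s): [147.25, 147.25, 180, 180, 180, 180].

INTERFACE

Orientations are given as [roll, pitch, yaw] about the fixed x, y, z axes, in that order (R = Rz(yaw) Ry(pitch) Rx(roll)).
In Python, from plant import observe, read_camera, close_job gives the robot as it stands. The module is installed in compiled form; this text tells all that it offers.
- The arm moves only by the tool servo_tool, never from a script. Its argument "commands" is a list that holds one entry, the list of rows, each a list of 6 numbers: the shift along the tool's x, y, z in m, then the turn, a rotation vector about the tool's x, y, z in degrees. In form: [[[x, y, z, wx, wy, wz], ...]]. A call has 1 to 20 rows; each row is the pose to reach, as a shift and turn from the pose commanded when the call began, along the tool's axes at that moment; what a row does not reach only later rows make up. A row lasts 1/10 s, in which the tool goes at most 50 mm and 8.59 degrees, less where a joint would pass 70% of its speed; a pose out of reach is approached as far as the arm can. A call with a gripper value outside its range is refused whole. "gripper" is the finger opening in m, from 0 to 0.0854, set as the call begins (left out, the last holds). The fingers move at their own pace and stop on an object; "grip_force" is the grip in N (left out, the last holds). Time passes only in rows, so rows that repeat a pose let the fingers close. It gives the time, the measured TCP pose, the force and the opening at its end, in the units of the state.
- observe(): the state, without advancing time (a new reading comes with each control period).
- read_camera(name): name is "scene" or "top"; returns a dict with "color" (400x640x3 uint8, red, green, blue), "intrinsics" (3x3 intrinsics, pixels), "R" (3x3) and "t" (3): a world point X has camera coordinates R X + t. Camera axes: x right, y down, z forward; pixel columns grow to the right and rows downward; lengths in m; the calibration is good to about 2 mm. A picture is of the moment at which its call begins. There is no depth.
- close_job(): hands the job in, once; it reports no verdict.
The state is a dict: "t": time; "joint_pos": joint angles; "qd": joint speeds; "tau": joint torques, N m; "position": TCP position; "orientation": TCP orientation; "force": force on the tool from outside, world axes, zero at the start; "wrist_torque": the same for the moment, N m; "finger_gap": finger opening in m.
Only numpy, scipy, OpenCV 4.12 (cv2) and the standard library are available. Lean on these libraries where they do the work, as an engineer would, in place of code of your own. Each camera call takes 0.05 s, during which the arm holds its last target. There are 200 camera calls.

TASK

Two flat portable speakers, one round and one square, are lying on the desk: slide each one, flat on the desk, into the charging dock of its own shape until it is fully home against the back of the dock. Once both are home, push the power switch's lever fully over to on (away from the robot). Leave the mug, stapler, glass paperweight and pen cup where they are.

Things in the scene. Friction and masses are not known exactly. Their poses are not given: they have to be found in the camera images.
- round_speaker: Loose round speaker, an upright-axis disc 92 mm in diameter and 48 mm high, grey with a black top, 0.25 to 0.5 kg, standing flat on the desk and too wide for the gripper: it is pushed. Origin: centre of its underside; z up.
- square_speaker: Loose square speaker, 100 x 100 mm and 48 mm high, grey with a black top, 0.28 to 0.56 kg, flat on the desk and too wide for the gripper: it is pushed. Origin: centre of its underside; x and y square to its sides, z up.
- round_dock: Fixed dock for the round speaker: a C of aluminium wall 18 mm high, 7 mm thick, no raised floor, open to its -x side (the robot). Inner width 100 mm, round back; sides flare from x=-16 mm to a mouth 128 mm wide at x=-50 mm. Black block 30 mm high outside the back. Origin: on the desk where the speaker's centre lies when fully home against the back; push in along its +x; z up.
- square_dock: Fixed dock for the square speaker: a U of aluminium wall 18 mm high, 7 mm thick, no raised floor, open to its -x side (the robot). Inner width 108 mm, flat back at x=+50 mm; sides flare from x=-20 mm to a mouth 136 mm wide at x=-55 mm. Black block 30 mm high outside the back. Origin: on the desk where the speaker's centre lies when fully home against the back; push in along its +x; z up.
- switch_base: Fixed black box of the power switch, 70 (x) x 50 (y) x 25 mm high, with the lever's pivot drum up to 35 mm. Origin: centre of its underside. The lever hinges about the box's y axis, 22 mm above the origin, and swings over towards the box's +x (away from the robot).
- switch_tip (a point): Centre of the 26 mm steel ball on the end of the lever, 55 mm from the pivot. Off: 26 mm to the box's -x and 70 mm above the desk; on: 26 mm to +x, same height; highest, 77 mm, midway.
- switch (a joint): Lever angle in rad: 0 = fully off (leaning 0.5 rad to the robot), 1.0 = fully on (leaning 0.5 rad away, at its stop). Stiff, about 1.2 N at the ball; stays where it is left.
- paperweight: Bystander: glass cube of 55 mm. Origin: centre of its underside.
- mug: Bystander: white ceramic mug, 82 mm in diameter, 95 mm high. Origin: centre of its underside.
- pen_cup: Bystander: steel cup, 76 mm in diameter, 100 mm high. Origin: centre of its underside.
- stapler: Bystander: grey stapler, 135 mm long (x), 36 mm wide, 50 mm high. Origin: centre of its underside.
Mind the look-alikes: they are no part of the job. Leave any red or yellow look-alike of the round_speaker alone. What is shaped like the square_speaker but red is not meant.

How it is judged:
By the outcome, as a careful person would: the job done as asked, in the order asked, and still so for the second after the job is handed in, with the robot touching nothing.
It also fails if it takes over 70 s, if anything falls off the work surface, if the arm or the gripper's body presses on something with over 40 N, if the wrist force passes 120 N, or if a joint passes its speed limit or range.

## Working session

There is one attempt and no reset: what is moved stays moved. The work goes in short steps, Python scripts to look and compute and a tool call to move; the robot and the scene stay as the last step left them, time stands still between calls to the robot, and variables do not carry over. Pictures are saved under pics/ and viewed, on a budget of 10 in all, crops included, one or two more only if the job needs it, and the job is handed in when it is done.

Besides the shell and the picture viewer there is one more tool, called after "Emit:" as name(argument=value, ...), one argument or row to a line, values as JSON. servo_tool: Moves the arm, as the interface text tells. Its arguments: {"type":"object","properties":{"commands":{"type":"array","items":{"type":"array","items":{"type":"array","items":{"type":"number"}}}},"gripper":{"type":"number"},"grip_force":{"type":"number"}},"required":["commands"]}

```bash
mkdir -p pics
cat > h.py <<'E'
import numpy as np, cv2
from plant import observe, read_camera, close_job
def cam(n):
    c=read_camera(n); return c
def save(c,f): cv2.imwrite('pics/'+f, c['color'][:,:,::-1])
def ray(c,uv,z):
    K=np.array(c['intrinsics']);R=np.array(c['R']);t=np.array(c['t'])
    uv=np.atleast_2d(uv).astype(float)
    d=np.c_[uv,np.ones(len(uv))]@np.linalg.inv(K).T@R
    o=-R.T@t
    return o+d*((z-o[2])/d[:,2])[:,None]
def proj(c,X):
    p=np.atleast_2d(X)@np.array(c['R']).T+np.array(c['t']); p=p@np.array(c['intrinsics']).T
    return p[:,:2]/p[:,2:]
E
python3 - <<'E'
from h import *
for n in('top','scene'):
    c=cam(n);save(c,n+'0.png');print(n,-np.array(c['R']).T@c['t'])
print(observe())
E
```

```text
top [ 0.40258114 -0.01455508  1.27269494]
scene [1.25791366 0.28677395 0.99143561]
{'t': 0.1, 'joint_pos': array([-8.05174798e+01,  2.16584715e+01,  4.56909685e+00,  7.30169812e+01,
       -7.44418940e-04,  8.36805247e+01]), 'qd': array([ 0.02171929, -0.09301247,  0.18607978,  0.15491212, -0.01686839,
       -0.01432218]), 'tau': array([ 8.00795679e-04, -4.64691782e+01,  2.70583731e+01,  1.20202001e-02,
       -1.27488461e-04,  7.41320008e-06]), 'position': array([ 0.15648677, -0.55268212,  0.23043664]), 'orientation': array([-1.79894209e+02, -1.09669098e-02,  1.58019860e+01]), 'force': array([1.07846948, 0.36255871, 0.02480317]), 'wrist_torque': array([-0.02359695, -0.01865869,  0.01280354]), 'finger_gap': 0.08553342064545467}
```

View pics/top0.png

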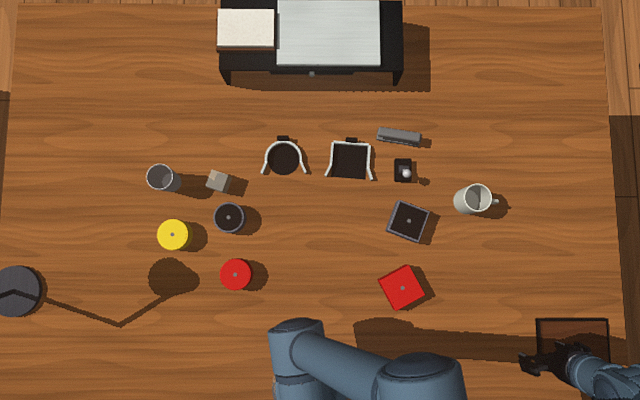

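View pics/scene0.png

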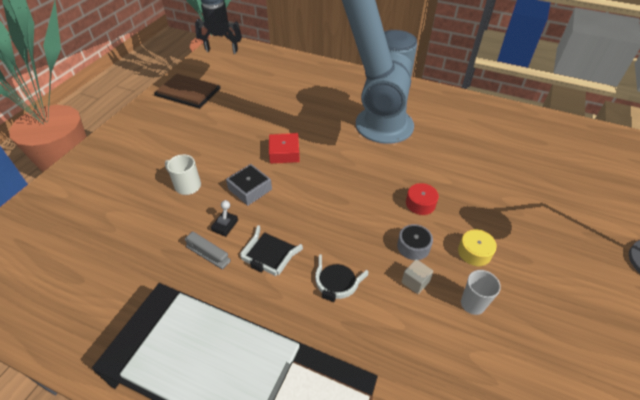

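In the top view the grey/black round speaker is at (229,217). Its look-alikes are red (236,274) and yellow (173,235). The grey/black square speaker is at (409,221), with a red look-alike at (402,287). The docks are at (284,157) for round and (350,160) for square, and the switch is at (403,170). I choose the grey ones with black tops. Next, a close crop to check that, plus the masks.

Run:
```python
from h import *
c=cam('top');im=c['color']
crop=im[125:245,200:440];cv2.imwrite('pics/crop1.png',cv2.resize(crop[:,:,::-1],None,fx=3.3,fy=3.3,interpolation=cv2.INTER_CUBIC))
hsv=cv2.cvtColor(im,cv2.COLOR_RGB2HSV).astype(int)
for p in [(229,207),(229,225),(391,215),(409,230),(284,157),(350,160),(264,165),(229,202),(400,203),(404,173),(420,240),(250,225)]:print(p,im[p[1],p[0]],hsv[p[1],p[0]])
gray=((hsv[:,:,1]<75)).astype(np.uint8)
n,l,s,ce=cv2.connectedComponentsWithStats(gray)
for i in range(1,n):
    if s[i,4]>80 and 120<ce[i,1]<300: 
        print(s[i],ce[i], ray(c,ce[i],0.02).round(3))
```

```text
(229, 207) [50 40 32] [13 92 50]
(229, 225) [53 42 39] [ 6 67 53]
(391, 215) [93 87 96] [140  24  96]
(409, 230) [44 33 28] [ 9 93 44]
(284, 157) [47 37 32] [10 81 47]
(350, 160) [43 33 27] [11 95 43]
(264, 165) [213 222 219] [ 80  10 222]
(229, 202) [119 107 106] [  2  28 119]
(400, 203) [37 27 21] [ 11 110  37]
(404, 173) [226 221 220] [  5   7 226]
(420, 240) [83 51 26] [ 13 175  83]
(250, 225) [89 58 33] [ 13 160  89]
[377 127  44  20 602] [398.62458472 136.16943522] [[ 0.748 -0.271  0.02 ]]
[260 140  47  34 296] [282.54391892 153.60810811] [[0.693 0.088 0.02 ]]
[324 140  49  41 386] [350.87046632 154.49481865] [[ 0.69  -0.122  0.02 ]]
[146 164  35  28 723] [162.70677732 177.88105118] [[0.617 0.451 0.02 ]]
[395 165  16  16 169] [403.25443787 171.49704142] [[ 0.637 -0.283  0.02 ]]
[205 170  23  23 326] [216.48159509 180.5797546 ] [[0.609 0.288 0.02 ]]
[453 183  46  31 942] [473.35244161 198.77919321] [[ 0.553 -0.496  0.02 ]]
[386 200  44  43 413] [405.28813559 221.11138015] [[ 0.485 -0.285  0.02 ]]
[213 202  33  31 280] [231.075      217.80714286] [[0.495 0.241 0.02 ]]
[   0  266   42   51 1763] [ 18.02949518 290.59557572] [[0.281 0.86  0.02 ]]
```

View pics/crop1.png

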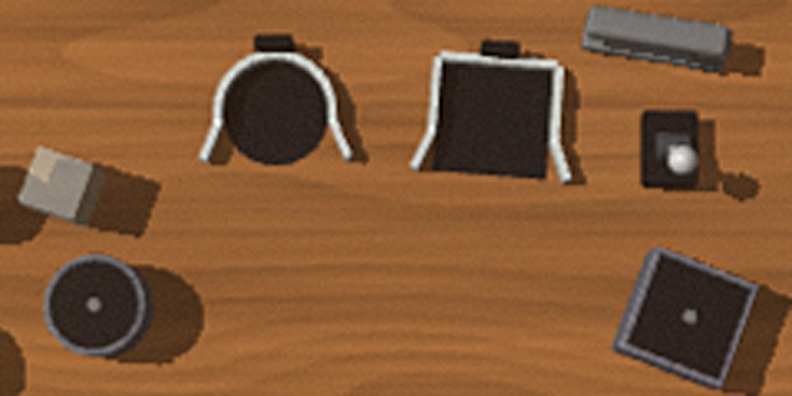

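The crop confirms the grey/black speakers: round top at about (228.5,217) and square at about (409,221), turned about -21°. The dock pads and walls are clear too. Next I measure the poses.

```bash
cat >> h.py <<'E'
def measure(c):
    im=c['color'];hsv=cv2.cvtColor(im,cv2.COLOR_RGB2HSV).astype(int)
    m=((hsv[:,:,1]<128)&(im.max(2)<68)).astype(np.uint8)
    n,l,s,ce=cv2.connectedComponentsWithStats(m,connectivity=4)
    for i in range(1,n):
        if 120<s[i,4]<2500 and 110<ce[i,1]<300 and 140<ce[i,0]<460:
            cn=max(cv2.findContours((l==i).astype(np.uint8),cv2.RETR_EXTERNAL,cv2.CHAIN_APPROX_NONE)[0],key=len)[:,0]
            for z in (0.001,0.048):
                P=ray(c,cn,z)[:,:2]; r=cv2.minAreaRect((P*1000).astype(np.float32))
                print(s[i],'z',z,'rect c',np.round(r[0],1),'size',np.round(r[1],1),'ang',round(r[2],1))
    return
E
python3 - <<'E'
from h import *
c=cam('top');measure(c)
print('dots',ray(c,[(228.7,217.3),(409.3,221)],.048).round(4))
q=np.array([(441,63),(556,70),(417,166),(567,180),(205,158),(348,157),(274,42),(499,47),(682,158)])/3.3+[200,125]
print(ray(c,q,.018).round(3)); print('switch ball',ray(c,q[-1:],.07).round(4))
m=ray(c,np.array([(642,111),(697,111),(697,187),(642,187)])/3.3+[200,125],.025);print('box',m.round(3),m.mean(0))
E
```

```text
[268 143  31  32 722] z 0.001 rect c [681.8  88. ] size [98.3 93.4] ang 0.3
[268 143  31  32 722] z 0.048 rect c [671.5  84.2] size [94.6 90. ] ang 0.3
[ 331  144   36   35 1042] z 0.001 rect c [ 674.2 -117.3] size [104.8 104.1] ang 85.3
[ 331  144   36   35 1042] z 0.048 rect c [ 664.1 -113.5] size [100.9 100.3] ang 85.3
[395 159  17  23 254] z 0.001 rect c [ 645.9 -285.3] size [69.6 50.1] ang 0.0
[395 159  17  23 254] z 0.048 rect c [ 636.9 -275.3] size [67.  48.2] ang 0.1
[391 202  36  37 814] z 0.001 rect c [ 488.9 -299.3] size [89.7 89.5] ang 68.1
[391 202  36  37 814] z 0.048 rect c [ 485.7 -288.8] size [86.4 86.2] ang 68.1
[215 204  27  27 533] z 0.001 rect c [500.  253.7] size [78.8 79.1] ang 45.7
[215 204  27  27 533] z 0.048 rect c [496.4 243.8] size [75.9 76.2] ang 45.7
dots [[ 0.4947  0.2425  0.048 ]
 [ 0.4834 -0.2912  0.048 ]]
[[ 0.723 -0.069  0.018]
 [ 0.717 -0.177  0.018]
 [ 0.626 -0.047  0.018]
 [ 0.613 -0.186  0.018]
 [ 0.633  0.15   0.018]
 [ 0.634  0.018  0.018]
 [ 0.743  0.087  0.018]
 [ 0.739 -0.124  0.018]
 [ 0.634 -0.293  0.018]]
switch ball [[ 0.624  -0.2819  0.07  ]]
box [[ 0.676 -0.256  0.025]
 [ 0.677 -0.307  0.025]
 [ 0.605 -0.305  0.025]
 [ 0.605 -0.254  0.025]] [ 0.64080422 -0.2804664   0.025     ]
```

Measured poses:
- **Round speaker:** (.4955,.243).
- **Square speaker:** (.4845,-.290), yaw -21.9°.
- **Round dock:** (.681,.086), yaw about 0°.
- **Square dock:** (.672,-.118), yaw about -4.5°.
- **Switch ball:** (.624,-.282), switch box (.641,-.281).

The sizes agree with those given. I start with the square speaker and go above the point behind its -y face.

Emit:
servo_tool(
  commands=[
    [[0.332, -0.092, 0.08, 0, 0, -52.2], [0.332, -0.092, 0.08, 0, 0, -52.2], [0.332, -0.092, 0.08, 0, 0, -52.2], [0.332, -0.092, 0.08, 0, 0, -52.2], [0.332, -0.092, 0.08, 0, 0, -52.2], [0.332, -0.092, 0.08, 0, 0, -52.2], [0.332, -0.092, 0.08, 0, 0, -52.2], [0.332, -0.092, 0.08, 0, 0, -52.2], [0.332, -0.092, 0.08, 0, 0, -52.2], [0.332, -0.092, 0.08, 0, 0, -52.2], [0.332, -0.092, 0.08, 0, 0, -52.2], [0.332, -0.092, 0.08, 0, 0, -52.2]],
  ],
  gripper=0.06,
)

```text
t: 1.4
position: [0.4501, -0.3756, 0.1518]
orientation: [180.0, 0.0, 67.9]
force: [0.7, 0.2, -0.6]
finger_gap: 0.06
```

Emit:
servo_tool(
  commands=[
    [[0, 0, 0.04, 0, 0, 0], [0, 0, 0.08, 0, 0, 0], [0, 0, 0.12, 0, 0, 0], [0, 0, 0.137, 0, 0, 0], [0, 0, 0.137, 0, 0, 0]],
  ],
)

```text
t: 1.9
position: [0.4481, -0.3729, 0.0114]
orientation: [-179.7, -0.1, 67.9]
force: [1.0, -0.1, -0.1]
finger_gap: 0.0597
```

Run:
```python
from h import *
o=observe();print(o['position'],o['orientation'],o['force'])
p0=o['position'];y0=np.radians(o['orientation'][2])
f=np.radians
N=18
p=np.array([.4845,-.290]);a0,a1,L=f(68.1),f(85.5),.178
off=.0625
rows=[]
T=[]
c=p.copy()
for k in range(N+1):
    s=k/N;a=a0+(a1-a0)*s
    if k: am=a0+(a1-a0)*(s-.5/N); c=c+L/N*np.array([np.cos(am),np.sin(am)])
    T.append((c-off*np.array([np.cos(a),np.sin(a)]),a))
for q,a in T:
    d=q-p0[:2]
    print([round(d[0]*np.cos(y0)+d[1]*np.sin(y0),3),round(d[0]*np.sin(y0)-d[1]*np.cos(y0),3),0,0,0,round(-np.degrees(a-y0),1)])
print(c)
```

```text
[ 0.44811559 -0.37293507  0.01139313] [-1.79667324e+02 -1.36247840e-01  6.79053429e+01] [ 0.96656954 -0.08639523 -0.10383142]
[np.float64(0.028), np.float64(0.003), 0, 0, 0, np.float64(-0.2)]
[np.float64(0.038), np.float64(0.004), 0, 0, 0, np.float64(-1.2)]
[np.float64(0.048), np.float64(0.004), 0, 0, 0, np.float64(-2.1)]
[np.float64(0.058), np.float64(0.005), 0, 0, 0, np.float64(-3.1)]
[np.float64(0.068), np.float64(0.005), 0, 0, 0, np.float64(-4.1)]
[np.float64(0.078), np.float64(0.006), 0, 0, 0, np.float64(-5.0)]
[np.float64(0.088), np.float64(0.006), 0, 0, 0, np.float64(-6.0)]
[np.float64(0.098), np.float64(0.006), 0, 0, 0, np.float64(-7.0)]
[np.float64(0.107), np.float64(0.006), 0, 0, 0, np.float64(-7.9)]
[np.float64(0.117), np.float64(0.005), 0, 0, 0, np.float64(-8.9)]
[np.float64(0.127), np.float64(0.005), 0, 0, 0, np.float64(-9.9)]
[np.float64(0.137), np.float64(0.004), 0, 0, 0, np.float64(-10.8)]
[np.float64(0.147), np.float64(0.003), 0, 0, 0, np.float64(-11.8)]
[np.float64(0.157), np.float64(0.002), 0, 0, 0, np.float64(-12.8)]
[np.float64(0.167), np.float64(0.001), 0, 0, 0, np.float64(-13.7)]
[np.float64(0.177), np.float64(-0.001), 0, 0, 0, np.float64(-14.7)]
[np.float64(0.187), np.float64(-0.002), 0, 0, 0, np.float64(-15.7)]
[np.float64(0.196), np.float64(-0.004), 0, 0, 0, np.float64(-16.6)]
[np.float64(0.206), np.float64(-0.006), 0, 0, 0, np.float64(-17.6)]
[ 0.52499092 -0.11736608]
```

Emit:
servo_tool(
  commands=[
    [[0.014, 0.002, 0, 0, 0, 0], [0.028, 0.003, 0, 0, 0, -0.2], [0.038, 0.004, 0, 0, 0, -1.2], [0.048, 0.004, 0, 0, 0, -2.1], [0.058, 0.005, 0, 0, 0, -3.1], [0.068, 0.005, 0, 0, 0, -4.1], [0.078, 0.006, 0, 0, 0, -5.0], [0.088, 0.006, 0, 0, 0, -6.0], [0.098, 0.006, 0, 0, 0, -7.0], [0.107, 0.006, 0, 0, 0, -7.9], [0.117, 0.005, 0, 0, 0, -8.9], [0.127, 0.005, 0, 0, 0, -9.9], [0.137, 0.004, 0, 0, 0, -10.8], [0.147, 0.003, 0, 0, 0, -11.8], [0.157, 0.002, 0, 0, 0, -12.8], [0.167, 0.001, 0, 0, 0, -13.7], [0.177, -0.001, 0, 0, 0, -14.7], [0.187, -0.002, 0, 0, 0, -15.7], [0.196, -0.004, 0, 0, 0, -16.6], [0.206, -0.006, 0, 0, 0, -17.6]],
  ],
)

```text
t: 3.9
position: [0.5226, -0.1802, 0.0141]
orientation: [-180.0, -0.0, 85.7]
force: [-0.2, -2.8, 0.9]
finger_gap: 0.0599
```

Run:
```python
from h import *
c=cam('top');save(c,'t2.png');measure(c);o=observe();print(o['position'],o['orientation'])
cv2.imwrite('pics/t2c.png',cv2.resize(c['color'][125:275,200:440,::-1],None,fx=2.6,fy=2.6))
```

```text
[269 143  30  32 711] z 0.001 rect c [681.8  86.4] size [98.3 90.2] ang 0.3
[269 143  30  32 711] z 0.048 rect c [671.5  82.7] size [94.6 86.9] ang 0.3
[ 331  144   36   35 1073] z 0.001 rect c [ 674.3 -117. ] size [105.5 103.7] ang 85.6
[ 331  144   36   35 1073] z 0.048 rect c [ 664.3 -113.2] size [101.6  99.9] ang 85.6
[336 193  32  31 779] z 0.001 rect c [ 527.  -123.5] size [89.9 90.2] ang 84.5
[336 193  32  31 779] z 0.048 rect c [ 522.4 -119.5] size [86.6 86.8] ang 84.5
[ 369  199   49  201 1808] z 0.001 rect c [ 262.8 -240.5] size [103.8 596.4] ang 81.8
[ 369  199   49  201 1808] z 0.048 rect c [ 268.  -232.1] size [100.  574.4] ang 81.8
[215 204  27  27 519] z 0.001 rect c [499.3 254.5] size [78.8 77. ] ang 45.6
[215 204  27  27 519] z 0.048 rect c [495.7 244.5] size [75.9 74.2] ang 45.6
[ 0.52253534 -0.17822567  0.01401295] [-1.79969708e+02 -1.51015558e-01  8.57961296e+01]
```

View pics/t2c.png

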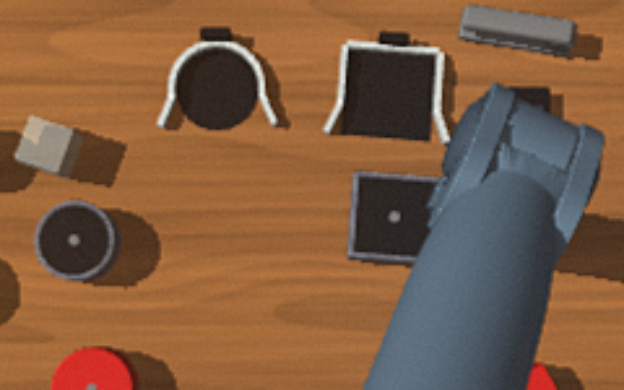

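View 4 shows the square speaker with its dot at about (351.5,208). It sits square to its dock but about 11 mm right of the dock axis, so I nudge it, then back off and lift.

Emit:
servo_tool(
  commands=[
    [[0.006, 0, 0, 0, 0, 0], [0.011, 0, 0, 0, 0, 0], [0.011, 0, 0, 0, 0, 0], [-0.03, 0, 0, 0, 0, 0], [-0.04, 0, 0, 0, 0, 0], [-0.04, 0, -0.05, 0, 0, 0], [-0.04, 0, -0.1, 0, 0, 0], [-0.04, 0, -0.12, 0, 0, 0], [-0.04, 0, -0.12, 0, 0, 0]],
  ],
)

```text
t: 4.85
position: [0.5222, -0.2223, 0.1386]
orientation: [179.6, 0.1, 85.6]
force: [-0.4, -0.3, -0.8]
finger_gap: 0.06
```

```bash
cat >> h.py <<'E'
def go(x,y,z,yaw):
    o=observe();p=o['position'];a=np.radians(o['orientation'][2]);d=np.array([x,y,z])-p
    dy=(yaw-np.degrees(a)+180)%360-180
    print('from',p.round(4),round(np.degrees(a),1),'rel',[round(float(v),4) for v in(d[0]*np.cos(a)+d[1]*np.sin(a),d[0]*np.sin(a)-d[1]*np.cos(a),-d[2])],'wz',round(-dy,1))
E
python3 -c "
from h import *
go(.433,-.099,.12,175.5)"
```

```text
from [ 0.5222 -0.2223  0.1386] 85.6 rel [0.1161, -0.0985, 0.0186] wz -89.9
```

Emit:
servo_tool(
  commands=[
    [[0.116, -0.0985, 0.019, 0, 0, -90], [0.116, -0.0985, 0.019, 0, 0, -90], [0.116, -0.0985, 0.019, 0, 0, -90], [0.116, -0.0985, 0.019, 0, 0, -90], [0.116, -0.0985, 0.019, 0, 0, -90], [0.116, -0.0985, 0.019, 0, 0, -90], [0.116, -0.0985, 0.019, 0, 0, -90], [0.116, -0.0985, 0.019, 0, 0, -90], [0.116, -0.0985, 0.019, 0, 0, -90], [0.116, -0.0985, 0.019, 0, 0, -90], [0.116, -0.0985, 0.019, 0, 0, -90], [0.116, -0.0985, 0.019, 0, 0, -90], [0.116, -0.0985, 0.019, 0, 0, -90]],
  ],
)

```text
t: 6.15
position: [0.4294, -0.0974, 0.1145]
orientation: [180.0, -0.1, 175.5]
force: [-0.5, 0.7, -0.1]
finger_gap: 0.0601
```

Run:
```python
from h import *
c=cam('top');measure(c);go(.433,-.099,.014,175.5)
cv2.imwrite('pics/t3c.png',cv2.resize(c['color'][125:275,200:440,::-1],None,fx=2.6,fy=2.6))
```

```text
[269 143  30  32 693] z 0.001 rect c [681.8  86.4] size [98.3 90.2] ang 0.3
[269 143  30  32 693] z 0.048 rect c [671.5  82.7] size [94.6 86.8] ang 0.3
[ 331  144   36   35 1057] z 0.001 rect c [ 674.2 -117.3] size [105.4 103.8] ang 85.5
[ 331  144   36   35 1057] z 0.048 rect c [ 664.1 -113.5] size [101.5  99.9] ang 85.5
[394 159  17  23 252] z 0.001 rect c [ 645.9 -282.9] size [50.  70.7] ang 88.6
[394 159  17  23 252] z 0.048 rect c [ 636.9 -272.9] size [48.1 68.1] ang 88.6
[332 193  38  29 404] z 0.001 rect c [ 544.7 -107.1] size [ 80.3 121. ] ang 21.8
[332 193  38  29 404] z 0.048 rect c [ 539.5 -103.7] size [ 77.4 116.6] ang 21.8
[215 204  27  27 531] z 0.001 rect c [500.  253.7] size [78.8 79.1] ang 45.7
[215 204  27  27 531] z 0.048 rect c [496.4 243.8] size [75.9 76.2] ang 45.7
from [ 0.4296 -0.0975  0.1147] 175.5 rel [-0.0035, -0.0012, 0.1007] wz 0.0
```

View pics/t3c.png

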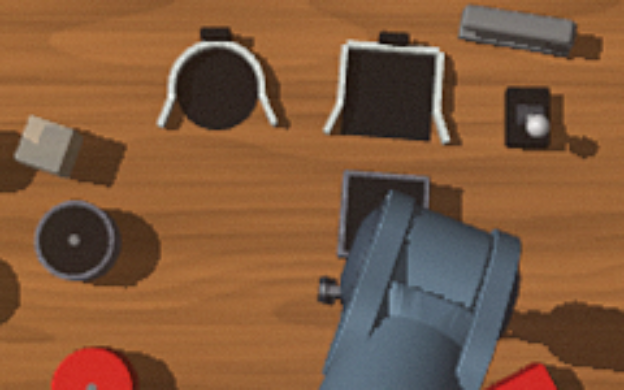

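View 5 shows the square speaker centred about (348,208) on the dock axis, with the arm behind it. Now I lower and push it in.

Emit:
servo_tool(
  commands=[
    [[0, 0, 0.04, 0, 0, 0], [0, 0, 0.08, 0, 0, 0], [0, 0, 0.1, 0, 0, 0], [-0.01, 0, 0.1, 0, 0, 0], [-0.02, 0, 0.1, 0, 0, 0], [-0.03, 0, 0.1, 0, 0, 0], [-0.04, 0, 0.1, 0, 0, 0], [-0.05, 0, 0.1, 0, 0, 0], [-0.06, -0.001, 0.1, 0, 0, 0], [-0.07, -0.001, 0.1, 0, 0, 0], [-0.08, -0.001, 0.1, 0, 0, 0], [-0.09, -0.001, 0.1, 0, 0, 0], [-0.1, -0.001, 0.1, 0, 0, 0], [-0.11, -0.001, 0.1, 0, 0, 0], [-0.12, -0.001, 0.1, 0, 0, 0], [-0.13, -0.001, 0.1, 0, 0, 0], [-0.14, -0.001, 0.1, 0, 0, 0], [-0.15, -0.001, 0.1, 0, 0, 0], [-0.16, -0.001, 0.1, 0, 0, 0], [-0.17, -0.001, 0.1, 0, 0, 0]],
  ],
)

```text
t: 8.2
position: [0.6005, -0.1119, 0.0153]
orientation: [-180.0, 0.0, 175.6]
force: [-3.8, 0.1, 2.3]
finger_gap: 0.0602
```

Emit:
servo_tool(
  commands=[
    [[-0.003, 0, 0, 0, 0, 0], [-0.006, 0, 0, 0, 0, 0], [-0.008, 0, 0, 0, 0, 0], [-0.008, 0, 0, 0, 0, 0]],
  ],
)

```text
t: 8.6
position: [0.6079, -0.1125, 0.0152]
orientation: [180.0, 0.0, 175.6]
force: [-2.5, -0.1, 0.1]
finger_gap: 0.0599
```

Not home yet, going by the force. I keep pressing gently.

Emit:
servo_tool(
  commands=[
    [[-0.002, 0, 0, 0, 0, 0], [-0.003, 0, 0, 0, 0, 0], [-0.003, 0, 0, 0, 0, 0]],
  ],
)

```text
t: 8.9
position: [0.6107, -0.1126, 0.0152]
orientation: [180.0, 0.0, 175.6]
force: [-1.7, -0.2, -0.5]
finger_gap: 0.0595
```

Emit:
servo_tool(
  commands=[
    [[-0.001, 0, 0, 0, 0, 0], [-0.002, 0, 0, 0, 0, 0], [-0.002, 0, 0, 0, 0, 0]],
  ],
)

```text
t: 9.2
position: [0.6128, -0.1128, 0.0152]
orientation: [-180.0, 0.0, 175.6]
force: [-1.9, 1.0, -1.2]
finger_gap: 0.0596
```

Emit:
servo_tool(
  commands=[
    [[-0.001, 0, 0, 0, 0, 0], [-0.002, 0, 0, 0, 0, 0], [-0.002, 0, 0, 0, 0, 0]],
  ],
)

```text
t: 9.5
position: [0.6148, -0.113, 0.0152]
orientation: [-180.0, 0.0, 175.6]
force: [-1.5, -0.3, -0.7]
finger_gap: 0.0599
```

Emit:
servo_tool(
  commands=[
    [[-0.001, 0, 0, 0, 0, 0], [-0.002, 0, 0, 0, 0, 0], [-0.002, 0, 0, 0, 0, 0]],
  ],
)

```text
t: 9.8
position: [0.6147, -0.113, 0.0152]
orientation: [-180.0, -0.2, 175.6]
force: [-7.0, 0.7, 3.5]
finger_gap: 0.0599
```

Run:
```python
from h import *
c=cam('scene');cv2.imwrite('pics/s4.png',cv2.resize(c['color'][180:310,190:390,::-1],None,fx=3.5,fy=3.5,interpolation=cv2.INTER_CUBIC))
```

```text
(no output)
```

View pics/s4.png

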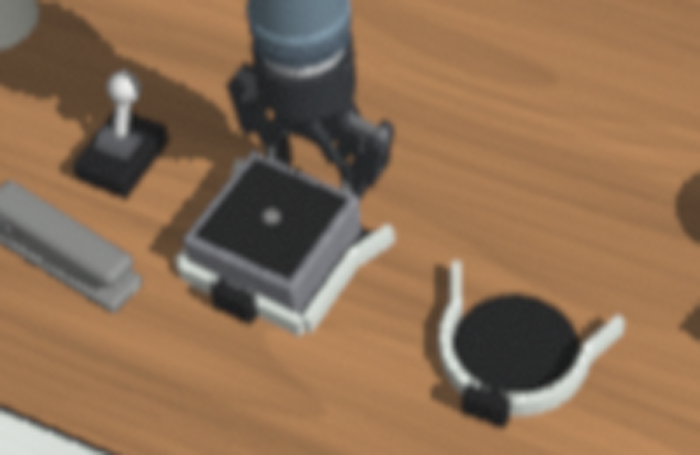

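The square speaker sits in its dock and the force jumped as the tool stopped at x=0.6148. I give one firm press to confirm, then back off and lift.

Emit:
servo_tool(
  commands=[
    [[-0.002, 0, 0, 0, 0, 0], [-0.004, 0, 0, 0, 0, 0], [-0.004, 0, 0, 0, 0, 0]],
  ],
)

```text
t: 10.15
position: [0.6147, -0.1128, 0.015]
orientation: [-180.0, -0.6, 175.6]
force: [-16.9, 2.1, 13.1]
finger_gap: 0.0603
```

Emit:
servo_tool(
  commands=[
    [[0.01, 0, 0, 0, 0, 0], [0.035, 0, 0, 0, 0, 0], [0.04, 0, -0.05, 0, 0, 0], [0.04, 0, -0.1, 0, 0, 0], [0.04, 0, -0.12, 0, 0, 0], [0.04, 0, -0.12, 0, 0, 0]],
  ],
)

```text
t: 10.75
position: [0.5852, -0.1116, 0.1408]
orientation: [-179.9, 0.7, 175.6]
force: [0.3, 0.6, 0.5]
finger_gap: 0.06
```

```bash
python3 -c "
from h import *
go(.468,.309,.13,112.5)"
```

```text
from [ 0.5852 -0.1116  0.1408] 175.6 rel [0.149, 0.4104, 0.0108] wz 63.1
```

Emit:
servo_tool(
  commands=[
    [[0.149, 0.41, 0.011, 0, 0, 63], [0.149, 0.41, 0.011, 0, 0, 63], [0.149, 0.41, 0.011, 0, 0, 63], [0.149, 0.41, 0.011, 0, 0, 63], [0.149, 0.41, 0.011, 0, 0, 63], [0.149, 0.41, 0.011, 0, 0, 63], [0.149, 0.41, 0.011, 0, 0, 63], [0.149, 0.41, 0.011, 0, 0, 63], [0.149, 0.41, 0.011, 0, 0, 63], [0.149, 0.41, 0.011, 0, 0, 63], [0.149, 0.41, 0.011, 0, 0, 63], [0.149, 0.41, 0.011, 0, 0, 63], [0.149, 0.41, 0.011, 0, 0, 63]],
  ],
)

```text
t: 12.05
position: [0.4642, 0.3083, 0.124]
orientation: [-180.0, 0.0, 112.5]
force: [0.2, -0.3, -0.3]
finger_gap: 0.0598
```

```bash
python3 -c "
from h import *
c=cam('top');measure(c)
go(.468,.309,.014,112.5)
go(.542,.1295,.014,112.5)"
```

```text
[268 143  31  32 721] z 0.001 rect c [681.3  87.1] size [98.7 92.9] ang 7.7
[268 143  31  32 721] z 0.048 rect c [671.   83.3] size [95.  89.5] ang 7.7
[336 143  31  30 782] z 0.001 rect c [ 685.2 -123.9] size [89.3 89.3] ang 85.5
[336 143  31  30 782] z 0.048 rect c [ 674.8 -119.9] size [86. 86.] ang 85.5
[395 159  16  23 238] z 0.001 rect c [ 645.9 -284.5] size [47.  70.6] ang 88.8
[395 159  16  23 238] z 0.048 rect c [ 636.9 -274.5] size [45.3 68. ] ang 88.8
[215 204  32  29 604] z 0.001 rect c [497.4 247.4] size [94.2 80.8] ang 73.0
[215 204  32  29 604] z 0.048 rect c [493.9 237.7] size [90.7 77.8] ang 73.0
from [0.4643 0.3083 0.1241] 112.5 rel [-0.0007, 0.0037, 0.1101] wz -0.0
from [0.4643 0.3083 0.1241] 112.5 rel [-0.1949, 0.0035, 0.1101] wz -0.0
```

Emit:
servo_tool(
  commands=[
    [[0, 0.003, 0.045, 0, 0, 0], [0, 0.003, 0.09, 0, 0, 0], [0, 0.003, 0.11, 0, 0, 0], [-0.01, 0.003, 0.11, 0, 0, 0], [-0.022, 0.003, 0.11, 0, 0, 0], [-0.034, 0.003, 0.11, 0, 0, 0], [-0.046, 0.003, 0.11, 0, 0, 0], [-0.058, 0.003, 0.11, 0, 0, 0], [-0.07, 0.003, 0.11, 0, 0, 0], [-0.082, 0.003, 0.11, 0, 0, 0], [-0.094, 0.003, 0.11, 0, 0, 0], [-0.106, 0.003, 0.11, 0, 0, 0], [-0.118, 0.003, 0.11, 0, 0, 0], [-0.13, 0.003, 0.11, 0, 0, 0], [-0.142, 0.003, 0.11, 0, 0, 0], [-0.154, 0.003, 0.11, 0, 0, 0], [-0.166, 0.003, 0.11, 0, 0, 0], [-0.178, 0.003, 0.11, 0, 0, 0], [-0.188, 0.003, 0.11, 0, 0, 0], [-0.194, 0.003, 0.11, 0, 0, 0]],
  ],
)

```text
t: 14.1
position: [0.5409, 0.1309, 0.0143]
orientation: [-180.0, -0.0, 112.6]
force: [-1.7, 3.7, 5.5]
finger_gap: 0.0601
```

Emit:
servo_tool(
  commands=[
    [[0, 0, 0, 0, 0, 0], [0.03, 0, 0, 0, 0, 0], [0.045, 0, 0, 0, 0, 0], [0.045, 0, -0.05, 0, 0, 0], [0.045, 0, -0.1, 0, 0, 0], [0.045, 0, -0.12, 0, 0, 0], [0.045, 0, -0.12, 0, 0, 0]],
  ],
)

```text
t: 14.8
position: [0.5262, 0.1738, 0.1379]
orientation: [179.6, 0.2, 112.6]
force: [-0.1, -0.3, -0.1]
finger_gap: 0.0598
```

```bash
python3 -c "
from h import *
c=cam('top');measure(c)
go(.48,.086,.13,180)
cv2.imwrite('pics/t5c.png',cv2.resize(c['color'][125:275,200:440,::-1],None,fx=2.6,fy=2.6))"
```

```text
[268 143  31  32 757] z 0.001 rect c [681.5  86.9] size [98.7 92.9] ang 5.8
[268 143  31  32 757] z 0.048 rect c [671.1  83.1] size [95.1 89.5] ang 5.8
[336 143  31  30 779] z 0.001 rect c [ 685.3 -124. ] size [89.6 89.4] ang 85.8
[336 143  31  30 779] z 0.048 rect c [ 674.9 -119.9] size [86.3 86.1] ang 85.8
[177 153  10  57 170] z 0.001 rect c [611.7 399.6] size [175.6  24.9] ang 6.7
[177 153  10  57 170] z 0.048 rect c [604.  384.2] size [169.2  23.9] ang 6.7
[395 159  16  23 243] z 0.001 rect c [ 645.9 -284.5] size [47.  70.6] ang 88.8
[395 159  16  23 243] z 0.048 rect c [ 636.9 -274.5] size [45.3 68. ] ang 88.8
[269 183  29  30 580] z 0.001 rect c [560.3  86.2] size [90.1 78.5] ang 45.3
[269 183  29  30 580] z 0.048 rect c [554.4  82.4] size [86.7 75.6] ang 45.3
from [0.5247 0.1735 0.1354] 112.6 rel [-0.0635, -0.0749, 0.0054] wz -67.4
```

View pics/t5c.png

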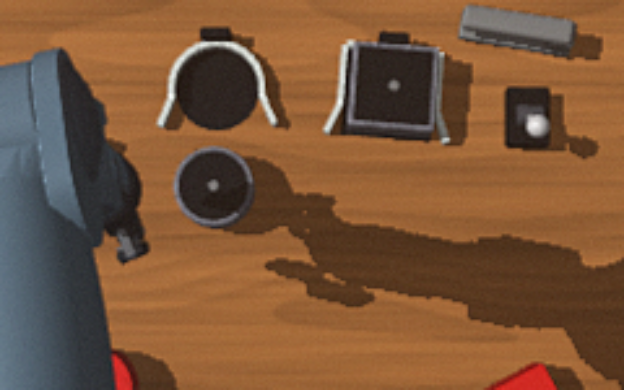

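View 7 shows the round speaker at (282,196.5), about (.557,.087) and in line with its dock. The square speaker is snug in its dock. Next I go behind the round one and push along +x.

Emit:
servo_tool(
  commands=[
    [[-0.0635, -0.075, 0, 0, 0, -67.4], [-0.0635, -0.075, 0, 0, 0, -67.4], [-0.0635, -0.075, 0, 0, 0, -67.4], [-0.0635, -0.075, 0, 0, 0, -67.4], [-0.0635, -0.075, 0, 0, 0, -67.4], [-0.0635, -0.075, 0, 0, 0, -67.4], [-0.0635, -0.075, 0, 0, 0, -67.4], [-0.0635, -0.075, 0, 0, 0, -67.4], [-0.0635, -0.075, 0, 0, 0, -67.4], [-0.0635, -0.075, 0, 0, 0, -67.4], [-0.0635, -0.075, 0, 0, 0, -67.4]],
  ],
)

```text
t: 15.95
position: [0.4781, 0.0859, 0.1334]
orientation: [-180.0, -0.1, 179.9]
force: [1.1, 0.6, -0.4]
finger_gap: 0.0604
```

```bash
python3 -c "
from h import *
go(.48,.086,.014,180)
go(.635,.086,.014,180)"
```

```text
from [0.4781 0.0859 0.1334] 179.9 rel [-0.0019, 0.0001, 0.1194] wz -0.1
from [0.4781 0.0859 0.1334] 179.9 rel [-0.1569, 0.0004, 0.1194] wz -0.1
```

Emit:
servo_tool(
  commands=[
    [[0, 0, 0.045, 0, 0, 0], [0, 0, 0.09, 0, 0, 0], [0, 0, 0.119, 0, 0, 0], [-0.01, 0, 0.119, 0, 0, 0], [-0.02, 0, 0.119, 0, 0, 0], [-0.03, 0, 0.119, 0, 0, 0], [-0.04, 0, 0.119, 0, 0, 0], [-0.05, 0, 0.119, 0, 0, 0], [-0.06, 0, 0.119, 0, 0, 0], [-0.07, 0, 0.119, 0, 0, 0], [-0.08, 0, 0.119, 0, 0, 0], [-0.09, 0, 0.119, 0, 0, 0], [-0.1, 0, 0.119, 0, 0, 0], [-0.11, 0, 0.119, 0, 0, 0], [-0.12, 0, 0.119, 0, 0, 0], [-0.13, 0, 0.119, 0, 0, 0], [-0.138, 0, 0.119, 0, 0, 0], [-0.145, 0, 0.119, 0, 0, 0], [-0.15, 0, 0.119, 0, 0, 0], [-0.153, 0, 0.119, 0, 0, 0]],
  ],
)

```text
t: 17.95
position: [0.6322, 0.086, 0.0156]
orientation: [-180.0, 0.0, 180.0]
force: [-5.2, 0.0, 5.1]
finger_gap: 0.0597
```

Emit:
servo_tool(
  commands=[
    [[-0.001, 0, 0, 0, 0, 0], [-0.003, 0, 0, 0, 0, 0], [-0.003, 0, 0, 0, 0, 0]],
  ],
)

```text
t: 18.25
position: [0.635, 0.086, 0.0154]
orientation: [-180.0, 0.0, 180.0]
force: [-4.3, 0.3, 4.8]
finger_gap: 0.0599
```

Emit:
servo_tool(
  commands=[
    [[-0.001, 0, 0, 0, 0, 0], [-0.002, 0, 0, 0, 0, 0], [-0.002, 0, 0, 0, 0, 0]],
  ],
)

```text
t: 18.55
position: [0.6367, 0.0859, 0.0154]
orientation: [-180.0, -0.0, -180.0]
force: [-5.5, -0.1, 5.8]
finger_gap: 0.0601
```

Emit:
servo_tool(
  commands=[
    [[-0.001, 0, 0, 0, 0, 0], [-0.002, 0, 0, 0, 0, 0], [-0.002, 0, 0, 0, 0, 0]],
  ],
)

```text
t: 18.85
position: [0.6387, 0.086, 0.0154]
orientation: [-180.0, -0.0, -180.0]
force: [-4.7, 0.1, 5.0]
finger_gap: 0.06
```

Emit:
servo_tool(
  commands=[
    [[-0.001, 0, 0, 0, 0, 0], [-0.003, 0, 0, 0, 0, 0], [-0.003, 0, 0, 0, 0, 0]],
  ],
)

```text
t: 19.15
position: [0.6389, 0.086, 0.015]
orientation: [-180.0, -0.3, -180.0]
force: [-11.3, 0.9, 10.0]
finger_gap: 0.0602
```

Emit:
servo_tool(
  commands=[
    [[-0.001, 0, 0, 0, 0, 0], [-0.003, 0, 0, 0, 0, 0], [-0.003, 0, 0, 0, 0, 0]],
  ],
)

```text
t: 19.45
position: [0.6391, 0.086, 0.0148]
orientation: [-180.0, -0.6, -180.0]
force: [-17.3, -0.9, 13.8]
finger_gap: 0.06
```

Emit:
servo_tool(
  commands=[
    [[0.01, 0, 0, 0, 0, 0], [0.04, 0, 0, 0, 0, 0], [0.065, 0, 0, 0, 0, 0], [0.065, 0, -0.05, 0, 0, 0], [0.065, 0, -0.1, 0, 0, 0], [0.065, 0, -0.12, 0, 0, 0], [0.065, 0, -0.12, 0, 0, 0]],
  ],
  gripper=0.06,
)

```text
t: 20.15
position: [0.5844, 0.0861, 0.14]
orientation: [180.0, 0.6, 180.0]
force: [0.4, 0.0, -0.4]
finger_gap: 0.06
```

```bash
python3 -c "
from h import *
c=cam('top');measure(c)
go(.58,-.282,.14,180)
cv2.imwrite('pics/t6c.png',cv2.resize(c['color'][125:245,240:440,::-1],None,fx=3.5,fy=3.5,interpolation=cv2.INTER_CUBIC))"
```

```text
[234 116   8  56 143] z 0.001 rect c [729.8 230.2] size [175.2  21.7] ang 1.2
[234 116   8  56 143] z 0.048 rect c [717.7 221.1] size [168.7  20.9] ang 1.2
[336 143  31  30 783] z 0.001 rect c [ 685.3 -123.9] size [89.3 89.6] ang 85.5
[336 143  31  30 783] z 0.048 rect c [ 674.9 -119.9] size [86.  86.3] ang 85.5
[395 159  16  23 242] z 0.001 rect c [ 646.  -284.5] size [47.  70.3] ang 88.8
[395 159  16  23 242] z 0.048 rect c [ 637.  -274.5] size [45.3 67.7] ang 88.8
[331 162  35  17 136] z 0.001 rect c [ 644.4 -115.3] size [106.6  44.6] ang 85.2
[331 162  35  17 136] z 0.048 rect c [ 635.5 -111.6] size [102.6  42.9] ang 85.2
from [0.5827 0.086  0.1374] 180.0 rel [0.0027, -0.368, -0.0026] wz -0.0
```

View pics/t6c.png

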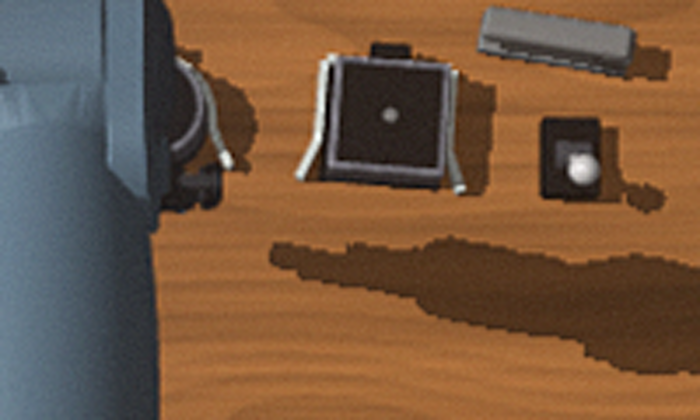

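View 8 shows the square speaker home and the lever ball at (406.6,173.3). The arm hides the round dock, so I'll check that from the next pose. I go behind the switch with the fingers shut.

Emit:
servo_tool(
  commands=[
    [[0.023, -0.367, 0, 0, 0, 0], [0.023, -0.367, 0, 0, 0, 0], [0.023, -0.367, 0, 0, 0, 0], [0.023, -0.367, 0, 0, 0, 0], [0.023, -0.367, 0, 0, 0, 0], [0.023, -0.367, 0, 0, 0, 0], [0.023, -0.367, 0, 0, 0, 0], [0.023, -0.367, 0, 0, 0, 0], [0.023, -0.367, 0, 0, 0, 0], [0.023, -0.367, 0, 0, 0, 0], [0.023, -0.367, 0, 0, 0, 0]],
  ],
  gripper=0,
)

```text
t: 21.3
position: [0.5567, -0.2791, 0.1345]
orientation: [179.9, -0.1, -179.9]
force: [0.7, 0.1, 0.4]
finger_gap: 0.0002
```

```bash
python3 -c "
from h import *
c=cam('top');measure(c)
s=cam('scene')
go(.56,-.281,.058,180)
print('ball',ray(c,[406.6,173.3],.07))
a=cv2.resize(c['color'][125:225,250:390,::-1],None,fx=3.5,fy=3.5,interpolation=cv2.INTER_CUBIC)
b=cv2.resize(s['color'][180:310,190:390,::-1],(539,350),interpolation=cv2.INTER_CUBIC)
im=np.zeros((350,780,3),np.uint8);im[:,:390]=a[:, :390];im[:,390:]=cv2.resize(b,(390,350))
cv2.imwrite('pics/t7c.png',im)"
```

```text
[270 142  26  26 504] z 0.001 rect c [694.4  89.6] size [79.4 77.9] ang 0.3
[270 142  26  26 504] z 0.048 rect c [683.6  85.8] size [76.5 75. ] ang 0.3
[336 143  31  30 783] z 0.001 rect c [ 685.2 -124. ] size [89.3 89.5] ang 85.3
[336 143  31  30 783] z 0.048 rect c [ 674.7 -120. ] size [86.  86.2] ang 85.3
[269 154  31  21 143] z 0.001 rect c [658.6  80.2] size [50.8 95.2] ang 15.8
[269 154  31  21 143] z 0.048 rect c [649.1  76.7] size [48.9 91.6] ang 15.8
[395 159  26  40 504] z 0.001 rect c [ 619.3 -296.8] size [127.3  74.2] ang 4.0
[395 159  26  40 504] z 0.048 rect c [ 611.3 -286.4] size [122.6  71.4] ang 4.0
[ 402  188   80  212 1362] z 0.001 rect c [ 286.8 -385.3] size [ 93. 662.] ang 69.7
[ 402  188   80  212 1362] z 0.048 rect c [ 291.1 -371.6] size [ 89.6 637.5] ang 69.7
from [ 0.557  -0.2791  0.1351] -179.9 rel [-0.003, -0.0019, 0.0771] wz 0.1
ball [[ 0.62270974 -0.28165149  0.07      ]]
```

View pics/t7c.png

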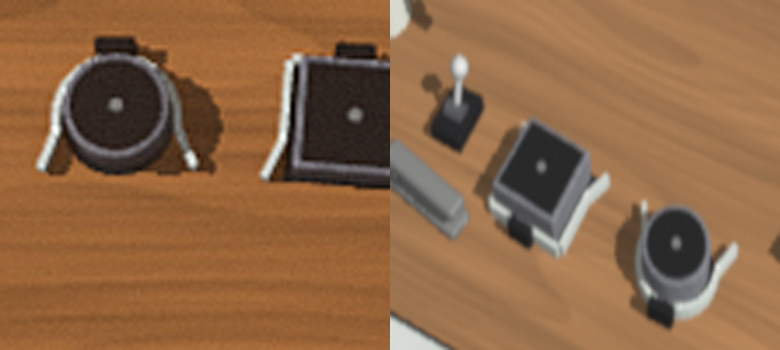

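View 9 shows both speakers home: round at (.684,.086) in the top view, square at (.675,-.120), each touching the dock back. The lever ball is clear. Now I lower and push the lever over.

Emit:
servo_tool(
  commands=[
    [[0, -0.002, 0.04, 0, 0, 0], [0, -0.002, 0.077, 0, 0, 0], [0, -0.002, 0.077, 0, 0, 0], [-0.01, -0.002, 0.077, 0, 0, 0], [-0.02, -0.002, 0.077, 0, 0, 0], [-0.028, -0.002, 0.077, 0, 0, 0], [-0.036, -0.002, 0.077, 0, 0, 0], [-0.044, -0.002, 0.077, 0, 0, 0], [-0.052, -0.002, 0.077, 0, 0, 0], [-0.06, -0.002, 0.077, 0, 0, 0], [-0.068, -0.002, 0.077, 0, 0, 0], [-0.074, -0.002, 0.077, 0, 0, 0], [-0.08, -0.002, 0.077, 0, 0, 0], [-0.083, -0.002, 0.077, 0, 0, 0], [-0.083, -0.002, 0.077, 0, 0, 0]],
  ],
)

```text
t: 22.9
position: [0.6404, -0.283, 0.0581]
orientation: [180.0, 0.0, -180.0]
force: [0.2, 0.9, -0.7]
finger_gap: -0.0002
```

Emit:
servo_tool(
  commands=[
    [[-0.002, 0, 0, 0, 0, 0], [-0.003, 0, 0, 0, 0, 0], [-0.003, 0, 0, 0, 0, 0]],
  ],
)

```text
t: 23.2
position: [0.6425, -0.2829, 0.0581]
orientation: [180.0, -0.0, 180.0]
force: [-1.7, 0.2, -1.3]
finger_gap: -0.0002
```

Emit:
servo_tool(
  commands=[
    [[-0.002, 0, 0, 0, 0, 0], [-0.003, 0, 0, 0, 0, 0], [-0.003, 0, 0, 0, 0, 0]],
  ],
)

```text
t: 23.5
position: [0.6459, -0.283, 0.0583]
orientation: [180.0, -0.0, -180.0]
force: [-0.5, 0.2, -1.2]
finger_gap: 0.0001
```

Emit:
servo_tool(
  commands=[
    [[-0.002, 0, 0, 0, 0, 0], [-0.003, 0, 0, 0, 0, 0], [-0.003, 0, 0, 0, 0, 0]],
  ],
)

```text
t: 23.8
position: [0.6476, -0.283, 0.0581]
orientation: [-180.0, -0.1, 180.0]
force: [-3.9, -0.1, 1.3]
finger_gap: 0.0002
```

Emit:
servo_tool(
  commands=[
    [[-0.002, 0, 0, 0, 0, 0], [-0.003, 0, 0, 0, 0, 0], [-0.003, 0, 0, 0, 0, 0]],
  ],
)

```text
t: 24.1
position: [0.6478, -0.283, 0.0581]
orientation: [-180.0, -0.5, 179.9]
force: [-12.3, -0.4, 5.9]
finger_gap: -0.0001
```

The lever is at its stop: the force rose to 12 N with no motion. I withdraw and check.

Emit:
servo_tool(
  commands=[
    [[0.01, 0, 0, 0, 0, 0], [0.04, 0, 0, 0, 0, 0], [0.08, 0, -0.01, 0, 0, 0], [0.09, 0, -0.06, 0, 0, 0], [0.12, -0.04, -0.1, 0, 0, 0], [0.16, -0.06, -0.12, 0, 0, 0], [0.18, -0.06, -0.12, 0, 0, 0], [0.18, -0.06, -0.12, 0, 0, 0], [0.18, -0.06, -0.12, 0, 0, 0]],
  ],
)

```text
t: 25.0
position: [0.4724, -0.3435, 0.1791]
orientation: [-179.9, 0.1, 179.9]
force: [0.5, 1.1, 0.2]
finger_gap: 0.0001
```

```bash
python3 -c "
from h import *
c=cam('top');measure(c)
s=cam('scene');print(observe()['force'],observe()['t'])
a=c['color'][115:305,140:520,::-1]
b=s['color'][130:330,150:550,::-1]
cv2.imwrite('pics/end.png',np.vstack([cv2.resize(a,(590,295)),cv2.resize(b,(590,295))]))"
```

```text
[270 142  26  26 504] z 0.001 rect c [694.4  89.6] size [79.4 77.9] ang 0.3
[270 142  26  26 504] z 0.048 rect c [683.6  85.8] size [76.5 75. ] ang 0.3
[336 143  31  30 784] z 0.001 rect c [ 685.3 -124.1] size [89.8 89.5] ang 85.6
[336 143  31  30 784] z 0.048 rect c [ 674.9 -120.1] size [86.4 86.2] ang 85.6
[270 154  30  21 142] z 0.001 rect c [657.   76.4] size [44.8 94.7] ang 22.7
[270 154  30  21 142] z 0.048 rect c [647.6  73. ] size [43.1 91.2] ang 22.7
[395 159  17  23 272] z 0.001 rect c [ 645.6 -285.9] size [50.  69.9] ang 88.8
[395 159  17  23 272] z 0.048 rect c [ 636.6 -275.9] size [48.1 67.3] ang 88.8
[434 203  32  32 340] z 0.001 rect c [ 486.8 -419.5] size [96.6 87. ] ang 12.9
[434 203  32  32 340] z 0.048 rect c [ 483.7 -404.5] size [93.  83.8] ang 12.9
[ 0.51700031  0.64967279 -0.15079339] 25.1
```

View pics/end.png

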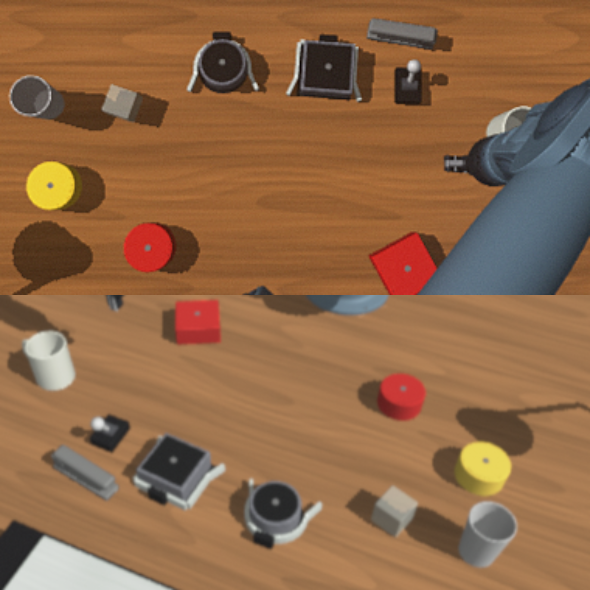

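The last view shows both speakers home and the lever leaning away from the robot, its ball at about (414,67) in the picture. The bystanders and look-alikes are in place, and the tool is clear.

```bash
python3 -c "
from plant import close_job
print(close_job())"
```

```text
the job is handed in; nothing more can be done
None
```

Both speakers are in their own docks, and the power switch was pushed to on afterwards. The job was handed in at about 25 s of the 70 s allowed.

- **Speakers:** I slid each one with the two fingers behind it until the tool stopped moving and the force rose to about 17 N. In the last pictures they sit against the backs of their docks, the round one at (0.684, 0.086) and the square one at (0.675, -0.120). These are 3 mm from my first dock estimates, which is about what the image measurements allow.
- **Switch:** I pushed the lever to its stop, where the force reached 12 N with no further motion. It stayed leaning away from the robot after I withdrew.
- **Everything else:** The paperweight, pen cup, stapler and look-alikes looked unmoved in the last pictures, by eye rather than by measurement. The arm partly hid the mug in the top view, but the scene view showed it in place.

The tool was touching nothing when I handed in, and no check failed.

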